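Release the locking collar from the bench spindle

TASK

Take the steel locking collar off the upright spindle of the bench fixture and set it down, not drop it, in the empty parts tray, standing flat, the same way up as it came off. A cross pin hidden inside holds it: under a light upward pull turn it anticlockwise (seen from above) until the pin finds the slots, at most a quarter turn, then slide it up off the open end of the spindle; never load the spindle or its pin with more than 30 N, and leave the other things on the bench where they are.

Things in the scene. Friction and masses are not known exactly. Their poses are not given: they have to be found in the camera images.
- collar_mid (a point): Centre (half-way up, on the axis) of the locking collar: round dark steel drum, 52 mm wide, 46 mm high, about 0.3 kg. z: its axis, up. It stands loose on the fixture's pulley, the spindle through its 22 mm bore (1.5 mm play all round), and turns freely. The cross pin is hidden in the cavity inside; the way out is a pair of opposite slots, 9.6 mm wide, in its 12 mm thick bottom plate, unseen.
- fixture: Bench fixture, fixed; origin at the centre of its underside. Round grey base 120 mm wide, 20 mm high; on it a fixed aluminium pulley 90 mm wide, its flat top 45 mm above the bench; in the middle an upright steel spindle, 19 mm thick, lower end fixed. Its yaw tells nothing of where the pin points. The spindle does not turn under these loads.
- spindle_tip (a point): Centre of the spindle's open upper end, 107 mm above the bench. The collar must rise 62 mm in all to be off it.
- pin_level (a point): On the spindle's axis at the height (65 mm) of the cross pin: a 6 mm square steel bar through the spindle, out to 17 mm either side of the axis. The collar lifts 5 mm, then its bottom plate meets the pin; with the slots under the pin it is past it after 23 mm. Direction unknown: slots meet it after an anticlockwise turn (from above) of 10 to 85 degrees, and pass within about 5 either way.
- tray: The empty parts tray: square, sheet steel, 170 x 170 mm outside, walls 4 mm thick and 22 mm high, fixed to the bench. Origin at the centre of its underside; its inner floor is 4 mm above the bench.
- used_tray: The other parts tray, same size, fixed, with a bearing and a spacer in it. Origin at the centre of its underside. Not to be used.
- bearing: Steel bearing ring 64 mm wide, 18 mm high, lying in the used tray. Leave alone.
- spacer: Brass tube 30 mm wide, 30 mm high, standing in the used tray. Leave alone.
- spray: Spray can, 66 mm wide, 210 mm high, origin under its foot. Leave alone.
- oil: Oil bottle, 80 mm wide, 190 mm high, origin under its foot. Leave alone.
- wrench: Wrench 200 mm long lying on the bench. Leave alone.
- socket: Steel socket 28 mm wide, 38 mm high, standing. Leave alone.
- filter_box: Carton 90 x 120 mm, 80 mm high. Leave alone.
- mug: White mug 76 mm wide, 90 mm high. Leave alone.
There are look-alikes about, which are no part of the job. Leave any brown look-alike of the tray alone.

How it is judged:
By the outcome, as a careful person would: the job done as asked, in the order asked, and still so for the second after the job is handed in, with the robot touching nothing.
It also fails if it takes over 72 s, if anything falls off the work surface, if the arm or the gripper's body presses on something with over 40 N, if the wrist force passes 120 N, or if a joint passes its speed limit or range.

ROBOT

A 6-joint arm with a two-finger parallel gripper is mounted at the origin on the work surface. World frame = base frame: x ahead of the robot, y to its left, z up, the work surface at z = 0. Lengths are in mm, angles in rad, forces in N, time in s.
With the tool pointing down it reaches from about 300 to 1000 mm from the base axis. Payload 5.1 kg.
Tool frame: the origin (TCP) lies at the very end of the fingers, on their centre line; the grasp point (between the pads) lies 19 mm behind it; y points along the fingers, z is the direction in which the jaws open and shut, and the axes are right-handed (so a half turn about y gives the same grasp; the last joint's range is limited). The gripper opens to 95 mm and grips with 3 to 60 N. Pads are 20 mm wide; open, the fingers measure 119 mm over their backs; the gripper's body (75 mm by 180 mm) begins 59 mm behind the grasp point.
Start: joints at [1.202, 0.124, 1.65, -0, 1.367, -0.083], TCP at [183.273, 623.615, 214.656] pointing down, gripper open.
Joint ranges: [-2.61, 2.61], [-1.02, 2.33], [0.03, 2.71], [-1.35, 4.49], [0.32, 2.68], [-2.91, 2.91]. Speed limits (rad/s): [2.57, 2.57, 3.14, 3.14, 3.14, 3.14].

INTERFACE

Orientations are given as a unit quaternion [x, y, z, w].
In Python, from bench import status, viewer, robot, spotter gives the robot as it stands.
- The arm moves only by the tool step_arm, never from a script. Its arguments are lists of equal length, an entry for each row: "grip": the closure, from 0 (fully open) to 1 (shut); "linear": the shift along the tool's x, y, z in cm, a list of three; "dr": the turn, a rotation vector about the tool's x, y, z in degrees, a list of three. In form: {"grip": [grip, ...], "linear": [[dx, dy, dz], ...], "dr": [[rx, ry, rz], ...]}. A call has 1 to 10 rows; each row shifts and turns the commanded pose from where the row before left it, along the tool's axes as they then stand; what a row does not reach is not made up. A row lasts 1/8 s, in which the tool goes at most 62.5 mm and 10.7 degrees, less where a joint would pass 70% of its speed; a pose out of reach is approached as far as the arm can. A call is refused whole if a number of a shift passes 6.25 or a number of a turn 10.7, either way. A call with a gripper value outside its range is refused whole. The fingers move at their own pace and stop on an object; "squeeze" is the grip in N (left out, the last holds). Time passes only in rows, so rows that do not move let the fingers close. It gives the time, the measured TCP pose, the force and the opening at its end, in the units of the state.
- status.state(): the state, without advancing time (a new reading comes with each control period).
- viewer.camera(name): name is "scene" or "side" or "wrist"; returns (picture, depth): 480x640x3 uint8, red, green, blue; 480x640 float32, mm along the optical axis (not along the pixel's ray), 0 where there is no reading.
- viewer.camera_model(name): a dict with "fx", "fy", "cx", "cy" (pixels), "eye" and "orientation" of the camera in the world; the wrist camera has in their place "mount" (4x4, takes a point from camera to tool coordinates, whose origin is the TCP and whose axes are the tool frame's). Camera axes: x right, y down, z forward; pixel columns grow to the right and rows downward; lengths in mm; the calibration is good to about 2 mm. The wrist camera is an equidistant fisheye: a pixel r from the principal point sees the ray r / f radians off the axis. A picture is of the moment at which its call begins: read the wrist's pose just before it. camera_model takes no time and is no camera call.
- robot.job_done(): hands the job in, once; it reports no verdict.
Trained networks look in the newest picture that a camera, given by its name, has taken for a name from the list of things; names that differ only in an ending like _2 or _b are one class to them, and where a whole thing is asked for, a point or a joint stands for the part that bears it (a point fixed in the world has none). Each returns a list of dicts, best first, with "score" (0 to 1); they miss things now and then, are a little off and sometimes report something else, mostly with a low value. They report only what shows in the picture. A call takes as long as a camera call. They do not tell look-alikes from the thing itself.
- spotter.regions_of(camera, thing): "pixels" (480x640 bool, what is visible of it) and "bbox" ([left, top, width, height] in pixels, round what is visible of it).
The state is a dict: "t": time; "joint_positions": joint angles; "qd": joint speeds; "effort": joint torques, N m; "tool_pos": TCP position; "ee_rot": TCP orientation; "contact_force": force on the tool from outside, world axes, zero at the start; "moment": the same for the moment, N m; "grip_width": finger opening in mm.
Only numpy, scipy, OpenCV 4.12 (cv2) and the standard library are available. Lean on these libraries where they do the work, as an engineer would, in place of code of your own. Each camera call takes 0.05 s, during which the arm holds its last target.

## Working session

There is one attempt and no reset: what is moved stays moved. The work goes in short steps, Python scripts to look and compute and a tool call to move; the robot and the scene stay as the last step left them, time stands still between calls to the robot, and variables do not carry over. Pictures are saved under pics/ and viewed, and the job is handed in when it is done.

Besides the shell and the picture viewer there is one more tool, called after ">>>" as name(argument=value, ...) on one line, values as JSON. step_arm: Moves the arm, as the interface text tells. Its arguments: {"type":"object","properties":{"grip":{"type":"array","items":{"type":"number"}},"linear":{"type":"array","items":{"type":"array","items":{"type":"number"}}},"dr":{"type":"array","items":{"type":"array","items":{"type":"number"}}},"squeeze":{"type":"number"}},"required":["grip","linear","dr"]}

```bash
ls; mkdir -p pics
cat > h.py <<'E'
import numpy as np, cv2
from scipy.spatial.transform import Rotation as R
from bench import status, viewer, robot, spotter
def snap(n,f):
    im,d=viewer.camera(n); cv2.imwrite('pics/'+f,im[:,:,::-1]); np.save('pics/'+f+'.npy',d); return im,d
def pts(n,d,mask):
    m=viewer.camera_model(n); v,u=np.nonzero(mask&(d>0)); z=d[v,u]
    P=np.c_[(u-m['cx'])/m['fx']*z,(v-m['cy'])/m['fy']*z,z]
    return rot(m['orientation']).apply(P)+np.array(m['eye'])
def rot(o):
    o=np.array(o); return R.from_matrix(o) if o.shape==(3,3) else R.from_quat(o)
E
python3 - <<'E'
from h import *
s=status.state(); print(s)
for n in ('scene','side','wrist'):
    snap(n,n+'0.png'); print(viewer.camera_model(n))
E
```

```text
pics
{'t': 0.0, 'joint_positions': array([ 1.20238928e+00,  1.24513285e-01,  1.65168209e+00, -4.70314660e-05,
        1.36749839e+00, -8.25688602e-02]), 'qd': array([ 0.00035665,  0.00049205, -0.00019337, -0.00054506,  0.00046358,
       -0.000727  ]), 'effort': array([ 8.59364513e-05, -4.17605495e+01, -3.59929383e+01,  7.74267898e-02,
        4.91465314e-02, -1.77359789e-04]), 'tool_pos': array([183.06164858, 623.01188982, 213.37697927]), 'ee_rot': array([ 0.70062522, -0.1008622 ,  0.10056176, -0.69916983]), 'contact_force': array([ 0.41506211,  0.13509734, -0.84707532]), 'moment': array([ 0.02230443, -0.00839027,  0.02502411]), 'grip_width': 95.11756629297628}
{'fx': 439.0135337790362, 'fy': 439.0135337790362, 'cx': 314.49266130288197, 'cy': 243.14275822614906, 'eye': array([995.32547977, -33.87202905, 905.25248069]), 'orientation': array([ 0.73101427,  0.62301639, -0.17443544, -0.21688935])}
{'fx': 439.6849034331567, 'fy': 439.6849034331567, 'cx': 316.5711056129412, 'cy': 238.79174837467906, 'eye': array([ 109.55444116, -493.73377819,  678.57310426]), 'orientation': array([ 0.86807298, -0.26988017,  0.12979408, -0.39593874])}
{'fx': 371.64829954431775, 'fy': 371.64829954431775, 'cx': 324.54634361393346, 'cy': 232.11214559930238, 'mount': array([[-2.19784132e-04,  9.56016244e-01,  2.93313642e-01,
        -8.41148917e+01],
       [-5.43925171e-04, -2.93313720e-01,  9.56016091e-01,
        -1.68983461e+02],
       [ 9.99999828e-01,  5.05764936e-05,  5.84467000e-04,
         1.11751042e-02],
       [ 0.00000000e+00,  0.00000000e+00,  0.00000000e+00,
         1.00000000e+00]])}
```

View pics/scene0.png

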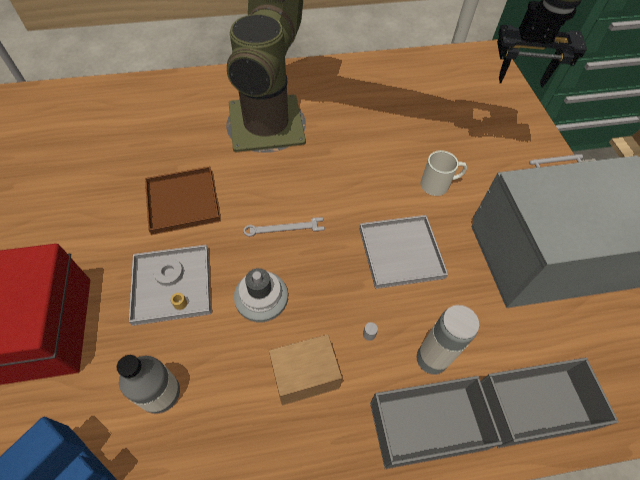

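View pics/side0.png

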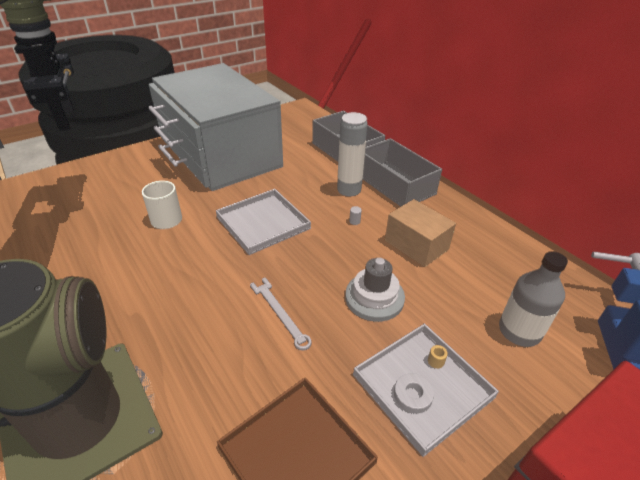

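View pics/wrist0.png

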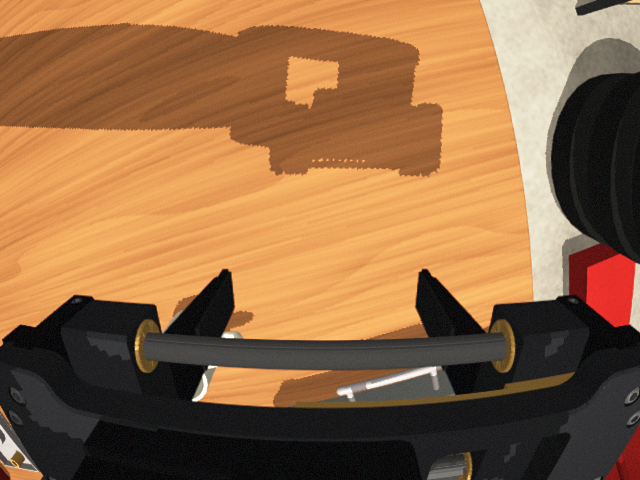

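The scene picture shows three square trays: a brown look-alike (182,199), a steel tray with ring and brass tube (171,284), which is the used one, and an empty steel tray (402,250), which fits. The collar is on the fixture at (259,285). Next I measure them.

```bash
cat > m.py <<'E'
from h import *
for n in ('scene','side'):
    im,d=snap(n,n+'1.png')
    for th in ('collar_mid','fixture','tray','used_tray','spray','filter_box','socket','mug'):
        for r in spotter.regions_of(n,th)[:3]:
            P=pts(n,d,r['pixels'])
            if len(P)==0: continue
            print(n,th,round(r['score'],2),r['bbox'],len(P),'min',np.percentile(P,3,0).round(),'max',np.percentile(P,97,0).round(),'med',np.median(P,0).round())
            if th in('collar_mid','fixture','tray') and r['score']>.4: np.savez(f'pics/{n}_{th}_{r["bbox"][0]}.npz',P=P)
print(status.state()['t'])
a=cv2.imread('pics/scene1.png')
cv2.imwrite('pics/crop1.png',np.hstack([cv2.resize(a[200:330,340:470],(390,390)),cv2.resize(a[235:335,210:310],(390,390))]))
E
python3 m.py
```

```text
scene collar_mid 0.77 [243.8, 266.9, 24.9, 32.0] 613 min [534. -93.  45.] max [583. -47. 104.] med [568. -69.  89.]
scene fixture 0.79 [234.1, 273.4, 53.4, 47.2] 1573 min [ 534. -123.    7.] max [614. -17. 101.] med [584. -69.  22.]
scene tray 0.95 [360.0, 216.4, 89.5, 71.6] 4746 min [410. 190.   1.] max [576. 356.  23.] med [493. 276.   4.]
scene tray 0.55 [143.3, 167.9, 76.4, 66.7] 4004 min [ 171. -325.    1.] max [ 343. -161.   22.] med [ 255. -246.    5.]
scene used_tray 0.59 [131.3, 250.6, 79.4, 75.4] 4697 min [ 414. -350.    1.] max [ 580. -185.   22.] med [ 504. -275.    4.]
scene spray 0.72 [418.6, 307.7, 57.9, 68.9] 2615 min [733. 235.  17.] max [788. 291. 211.] med [768. 252. 179.]
scene spray 0.19 [234.7, 271.9, 52.0, 51.2] 1670 min [ 527. -123.    3.] max [615. -16. 103.] med [583. -68.  23.]
scene socket 0.54 [361.0, 324.4, 16.9, 14.3] 185 min [672. 138.   8.] max [695. 161.  40.] med [687. 149.  37.]
scene mug 0.89 [418.4, 149.4, 49.6, 46.5] 1400 min [263. 382.   0.] max [338. 496.  90.] med [304. 420.  55.]
side collar_mid 0.61 [364.5, 258.5, 29.9, 33.8] 698 min [532. 
[... 507 characters left out ...]
91. 273.   4.]
side spray 0.95 [340.0, 115.0, 26.0, 85.1] 2048 min [722. 234.  10.] max [775. 281. 210.] med [738. 245. 127.]
side filter_box 0.74 [385.9, 198.2, 73.3, 66.9] 3077 min [696. -63.   6.] max [789.  52.  81.] med [718. -17.  70.]
side socket 0.67 [427.7, 343.4, 17.9, 20.9] 316 min [ 533. -263.    7.] max [ 557. -237.   35.] med [ 541. -250.   27.]
side socket 0.62 [348.6, 206.0, 11.9, 20.2] 175 min [668. 136.   4.] max [689. 159.  39.] med [676. 143.  28.]
side socket 0.35 [345.2, 256.5, 60.0, 62.5] 2056 min [ 500. -127.    2.] max [598. -30. 102.] med [534. -94.  23.]
side mug 0.9 [141.1, 183.6, 41.8, 42.9] 1405 min [264. 381.   7.] max [332. 454.  90.] med [297. 393.  60.]
1.05
```

```bash
cat > f.py <<'E'
from h import *
from scipy.optimize import least_squares
for n in ('scene','side'):
    d=np.load(f'pics/{n}1.png.npy'); P=pts(n,d,np.ones_like(d,bool))
    P=P[np.hypot(P[:,0]-556,P[:,1]+71)<75]
    for nm,lo,hi,r in (('spindle',94,104,9.5),('collar',52,86,26),('pulley',24,42,45),('base',4,17,60)):
        Q=P[(P[:,2]>lo)&(P[:,2]<hi)]
        rr=np.hypot(Q[:,0]-555,Q[:,1]+71); Q=Q[abs(rr-r)<8]
        f=least_squares(lambda c:np.hypot(Q[:,0]-c[0],Q[:,1]-c[1])-r,[555,-71],loss='soft_l1')
        print(n,nm,len(Q),f.x.round(1),'rms',np.sqrt(np.mean(f.fun**2)).round(2))
    for z0,r0,r1 in((45,30,42),(91,12,24),(107,0,8),(20,48,57)):
        rr=np.hypot(P[:,0]-556,P[:,1]+71);Q=P[(rr>r0)&(rr<r1)&(abs(P[:,2]-z0)<6)]
        print('  top',z0,np.median(Q[:,2]).round(1) if len(Q) else None,len(Q))
E
python3 f.py
```

```text
scene spindle 20 [556.5 -70.1] rms 0.63
scene collar 169 [556.6 -70.3] rms 0.65
scene pulley 128 [554.  -70.6] rms 1.96
scene base 330 [555.4 -70.4] rms 2.62
  top 45 44.9 385
  top 91 90.4 252
  top 107 106.6 38
  top 20 18.9 392
side spindle 38 [558. -70.] rms 0.47
side collar 327 [557.9 -69.7] rms 0.85
side pulley 209 [559.5 -68. ] rms 2.15
side base 407 [558.3 -69.4] rms 1.98
  top 45 44.8 382
  top 91 90.5 246
  top 107 106.6 50
  top 20 18.3 432
```

View pics/crop1.png

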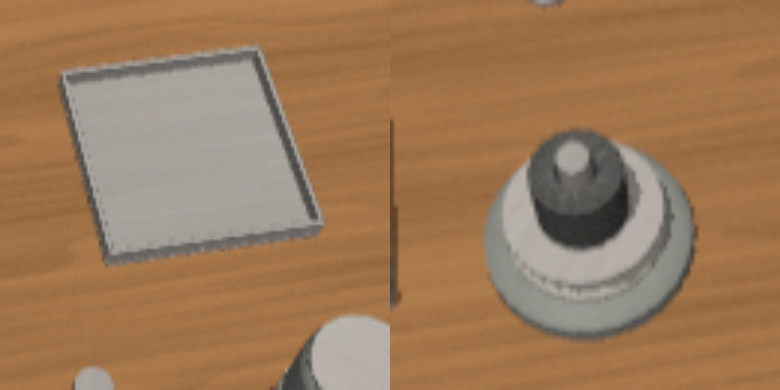

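Crop: the left half is a plain grey empty steel tray (scene 402,250), the right half is the dark collar with the spindle in it, standing on the pulley (259,285). Fits from both cameras put the axis at about (557,-70), with heights 45/91/107 as they must be. Now I check the clearances and work out the first move.

```bash
cat >> h.py <<'E'
def plan(target,yawdeg=0):
    """print shift in tool axes (cm) from the measured pose to target TCP"""
    s=status.state(); r=R.from_quat(s['ee_rot'])
    return r.inv().apply(np.array(target)-s['tool_pos'])/10
E
python3 - <<'E'
from h import *
s=status.state(); r=R.from_quat(s['ee_rot']); print(r.as_matrix().round(4))
print(plan([557,-70,230]))
for n in('scene','side'):
    d=np.load(f'pics/{n}1.png.npy'); P=pts(n,d,np.ones_like(d,bool))
    P=P[(P[:,2]>95)&(P[:,0]>150)&(P[:,2]<450)&(P[:,0]<900)]
    H,xe,ye=np.histogram2d(P[:,0],P[:,1],bins=[np.arange(150,901,50),np.arange(-500,801,50)])
    for i in range(len(xe)-1):
        c=[]
        for j in range(len(ye)-1):
            q=P[(P[:,0]>=xe[i])&(P[:,0]<xe[i+1])&(P[:,1]>=ye[j])&(P[:,1]<ye[j+1])]
            if len(q)>5: c.append((int(ye[j]),int(q[:,2].max())))
        print(n,int(xe[i]),c)
E
```

```text
[[ 0.9594 -0.      0.282 ]
 [-0.282   0.      0.9594]
 [-0.     -1.      0.    ]]
[ 55.41296919  -1.53357624 -56.0092454 ]
scene 150 [(500, 337), (550, 426), (600, 399), (650, 402), (700, 337)]
scene 200 [(550, 432), (600, 436), (650, 402), (700, 336)]
scene 250 []
scene 300 []
scene 350 [(550, 171), (600, 171), (650, 172)]
scene 400 [(450, 202), (500, 202), (550, 202), (600, 203), (650, 202), (700, 201), (750, 203)]
scene 450 [(-500, 163), (-450, 156), (450, 203), (500, 204), (550, 203), (600, 203), (650, 204), (700, 203), (750, 205)]
scene 500 [(-500, 164), (-450, 160), (450, 203), (500, 205), (550, 203), (600, 203), (650, 204), (700, 203), (750, 201)]
scene 550 [(-500, 163), (-450, 158), (-100, 109), (450, 203), (500, 204), (550, 203), (600, 203), (650, 204), (700, 203)]
scene 600 [(-500, 163), (-450, 158), (450, 202), (500, 203), (550, 203), (600, 203), (650, 202)]
scene 650 [(-500, 163), (-450, 155), (-300, 122), (450, 203), (500, 203), (550, 203), (600, 203), (650, 202), (700, 135)]
scene 700 [(-350, 192), (-300, 192), (-250, 111), (200, 212), (250, 213)]
scene 750 [(-500, 140)
[... 537 characters left out ...]
01), (700, 201), (750, 202)]
side 500 [(-500, 163), (-100, 108), (450, 202), (500, 201), (550, 201), (600, 201), (650, 201), (700, 201), (750, 202)]
side 550 [(-500, 163), (-100, 108), (450, 202), (500, 201), (550, 202), (600, 201), (650, 202), (700, 202), (750, 201)]
side 600 [(-500, 162), (450, 201), (500, 202), (550, 202), (600, 202), (650, 201), (700, 202), (750, 201)]
side 650 [(-500, 162), (-350, 123), (-300, 128), (450, 201), (500, 202), (550, 201), (600, 201), (650, 201), (700, 201), (750, 201)]
side 700 [(-350, 191), (-300, 192), (200, 211), (250, 211)]
side 750 [(-450, 131), (-350, 136), (-300, 190), (200, 211), (250, 211)]
side 800 [(-450, 139), (-400, 137)]
side 850 [(-400, 142)]
```

>>> step_arm(grip=[0,0,0,0,0,0,0,0,0,0], linear=[[2,-0.5,-2],[4.3,-0.5,-4.3],[4.3,-0.5,-4.3],[4.3,0,-4.3],[4.3,0,-4.3],[4.3,0,-4.3],[4.3,0,-4.3],[4.3,0,-4.3],[4.3,0,-4.3],[4.3,0,-4.3]], dr=[[0,0,0],[0,0,0],[0,0,0],[0,0,0],[0,0,0],[0,0,0],[0,0,0],[0,0,0],[0,0,0],[0,0,0]])

```text
t: 2.3
tool_pos: [459.7, 116.5, 230.1]
ee_rot: [-0.7, 0.1, -0.101, 0.7]
contact_force: [1.5, 0.7, 0.1]
grip_width: 95.2
```

```bash
python3 -c "
from h import *
print(plan([557,-70,200])); s=status.state(); print(s['joint_positions'],s['tool_pos'],s['contact_force'])"
```

```text
[ 14.58723185   3.01858595 -15.15209416]
[ 1.34826031e-01 -2.88755656e-01  2.01129109e+00  1.61376274e-04
  1.41764837e+00 -1.15006579e+00] [459.74495419 116.50184419 230.11699417] [1.53332121 0.67669756 0.08987233]
```

>>> step_arm(grip=[0,0,0,0,0,0], linear=[[4,0,-4],[4,0,-4],[3.5,0,-3.5],[2,0,-2],[0,0,0],[0,0,0]], dr=[[0,0,0],[0,0,0],[0,0,0],[0,0,0],[0,10,0],[0,10,0]])

```text
t: 3.05
tool_pos: [550.6, -49.8, 229.6]
ee_rot: [-0.671, 0.223, -0.223, 0.671]
contact_force: [0.7, -0.5, 0.5]
grip_width: 95.1
```

>>> step_arm(grip=[0,0,0,0,0,0,0,0], linear=[[0,0,0],[0,0,0],[0,0,0],[0,0,0],[0,0,0],[0,0,0],[0,0,0],[0,0,0]], dr=[[0,10,0],[0,10,0],[0,10,0],[0,10,0],[0,10,0],[0,10,0],[0,0,0],[0,0,0]])

```text
t: 4.05
tool_pos: [550.5, -49.2, 229.7]
ee_rot: [0.472, -0.526, 0.526, -0.472]
contact_force: [0.0, -0.2, 0.1]
grip_width: 94.9
```

```bash
python3 -c "
from h import *
s=status.state();snap('wrist','w2.png'); print(plan([557,-70,150])); print(s['joint_positions'],s['tool_pos'],s['contact_force'],R.from_quat(s['ee_rot']).as_matrix().round(3))"
```

```text
[1.99697152 7.96727544 0.8756037 ]
[-1.86242688e-01 -1.00897210e-01  1.85159579e+00 -2.26978090e-05
  1.39075690e+00 -7.74938795e-02] [550.50113409 -49.19233687 229.71339877] [ 0.03344045 -0.154659    0.09939983] [[-0.109  0.     0.994]
 [-0.994 -0.    -0.109]
 [ 0.    -1.     0.   ]]
```

View pics/w2.png

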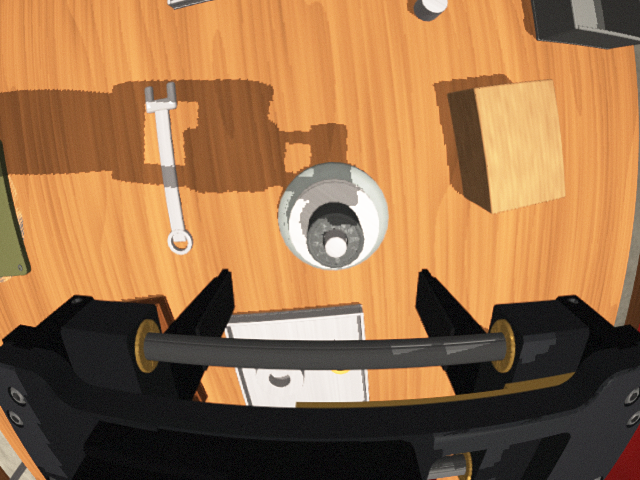

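Wrist view: fixture below, spindle tip at about (336,247), dark collar around it, filter box at (520,145) clear. I compare with the prediction.

```bash
cat >> h.py <<'E'
def wproj(Pw,s):
    m=viewer.camera_model('wrist'); M=np.array(m['mount'])
    pt=R.from_quat(s['ee_rot']).inv().apply(np.array(Pw,float)-s['tool_pos'])
    pc=(pt-M[:3,3])@M[:3,:3]
    th=np.arctan2(np.hypot(pc[0],pc[1]),pc[2]);ph=np.arctan2(pc[1],pc[0])
    return np.array([m['cx']+m['fx']*th*np.cos(ph),m['cy']+m['fy']*th*np.sin(ph)])
def wray(u,v,z,s):
    m=viewer.camera_model('wrist'); M=np.array(m['mount'])
    x,y=(u-m['cx'])/m['fx'],(v-m['cy'])/m['fy'];th=np.hypot(x,y)
    d=np.array([x/th*np.sin(th),y/th*np.sin(th),np.cos(th)])
    r=R.from_quat(s['ee_rot']); d=r.apply(M[:3,:3]@d); o=r.apply(M[:3,3])+s['tool_pos']
    return o+d*(z-o[2])/d[2]
E
python3 - <<'E'
from h import *
s=status.state(); print(wproj([557.3,-70,107],s))
a=cv2.imread('pics/w2.png'); g=cv2.cvtColor(a,cv2.COLOR_BGR2GRAY)
m=(g>200).astype(np.uint8); c=m[225:265,315:360]
n,l,st,ce=cv2.connectedComponentsWithStats(c)
for i in range(1,n): print(st[i],ce[i]+[315,225], wray(*(ce[i]+[315,225]),107,s))
b=a[150:280,265:400]; cv2.imwrite('pics/w2c.png',cv2.resize(b,None,fx=5,fy=4.5,interpolation=cv2.INTER_CUBIC)[:600])
E
```

```text
[336.40826887 248.21498454]
[ 10  12  22  21 334] [335.51796407 246.88922156] [556.67923628 -68.75441272 107.        ]
[35 30 10 10 42] [355.61904762 260.80952381] [572.32989427 -83.03480218 107.        ]
[ 0 36  6  4 16] [316.8125 262.9375] [539.55585971 -81.32820373 107.        ]
```

View pics/w2c.png

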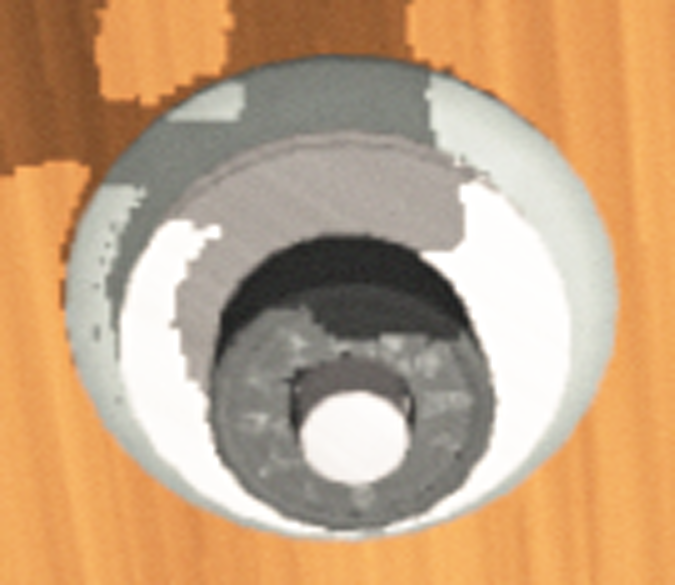

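The wrist camera gives (556.7,-68.8), the fixed cameras (557.3,-70). They agree within calibration, so I go to (557,-69.6) and come down in two stages.

>>> step_arm(grip=[0,0,0,0,0,0,0], linear=[[1,0,0.4],[0.96,2,0.47],[0,3,0],[0,3,0],[0,1.5,0],[0,0,0],[0,0,0]], dr=[[0,0,0],[0,0,0],[0,0,0],[0,0,0],[0,0,0],[0,0,0],[0,0,0]])

```text
t: 4.97
tool_pos: [557.8, -69.9, 135.8]
ee_rot: [0.471, -0.526, 0.528, -0.472]
contact_force: [0.3, 0.1, 1.2]
grip_width: 95.2
```

Run:
```python
from h import *
s=status.state(); a,_=snap('wrist','w3.png'); print(s['tool_pos'],plan([557,-69.6,53]), wproj([557,-69.6,107],s))
cv2.imwrite('pics/w3c.png',cv2.resize(a[200:420,210:450,::-1],None,fx=2.7,fy=2.7))
```

```text
[557.77158658 -69.93724879 135.75072452] [-0.02641238  8.31368448 -0.11924283] [324.52707252 269.58385545]
```

View pics/w3c.png

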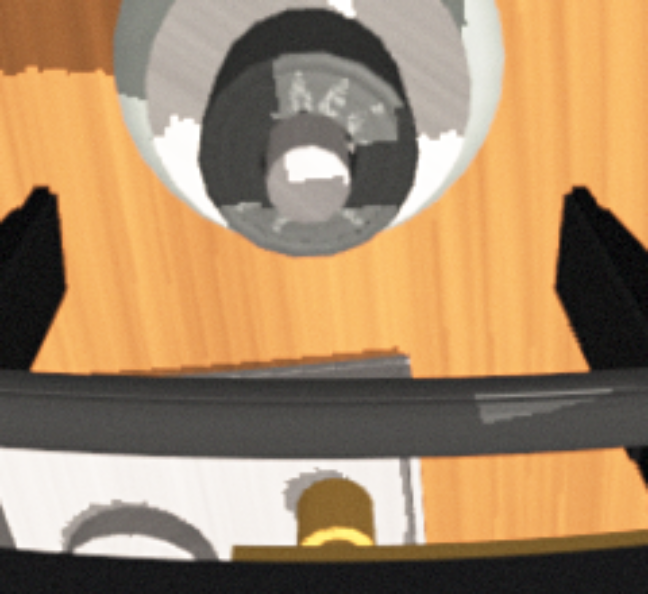

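Wrist crop: the spindle tip (full-image 324,267) sits mid-way between the fingers, within about 1 mm of prediction. Going down to grasp height.

>>> step_arm(grip=[0,0,0,0,0,0,0], linear=[[-0.05,1.5,-0.1],[0,2,0],[0,2,0],[0,1.5,0],[0,1,0],[0,0.3,0],[0,0,0]], dr=[[0,0,0],[0,0,0],[0,0,0],[0,0,0],[0,0,0],[0,0,0],[0,0,0]])

```text
t: 5.9
tool_pos: [556.3, -69.1, 51.8]
ee_rot: [0.471, -0.527, 0.527, -0.472]
contact_force: [0.4, -0.2, 0.2]
grip_width: 95.1
```

>>> step_arm(grip=[0,0.2,0.3,0.35], linear=[[0,0,0],[0,0,0],[0,0,0],[0,0,0]], dr=[[0,0,0],[0,0,0],[0,0,0],[0,0,0]], squeeze=6)

```text
t: 6.4
tool_pos: [556.1, -69.1, 51.8]
ee_rot: [0.471, -0.527, 0.527, -0.471]
contact_force: [-0.0, -0.4, -0.1]
grip_width: 70.6
```

Run:
```python
from h import *
s=status.state(); a,_=snap('wrist','w4.png'); print(s['tool_pos'],s['contact_force'],plan([557,-69.6,53]))
cv2.imwrite('pics/w4c.png',cv2.resize(a[200:420,210:450,::-1],None,fx=2.7,fy=2.7))
```

```text
[556.06879012 -69.07134216  51.79433401] [-0.04040663 -0.3619349  -0.08439006] [ 0.04467072 -0.12466494  0.09906629]
```

View pics/w4c.png

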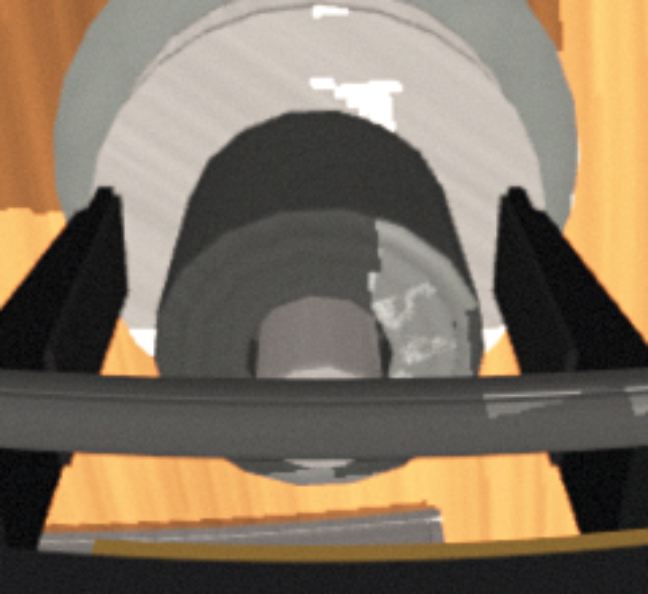

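Fingers straddle the collar; the collar is about 1 mm towards the right finger. I nudge and close lightly.

>>> step_arm(grip=[0.35,0.38,0.41,0.44,0.47,0.5,0.5,0.5], linear=[[0,0,0.1],[0,0,0],[0,0,0],[0,0,0],[0,0,0],[0,0,0],[0,0,0],[0,0,0]], dr=[[0,0,0],[0,0,0],[0,0,0],[0,0,0],[0,0,0],[0,0,0],[0,0,0],[0,0,0]], squeeze=6)

```text
t: 7.45
tool_pos: [557.1, -69.1, 51.7]
ee_rot: [0.471, -0.527, 0.527, -0.472]
contact_force: [1.3, 0.1, -0.2]
grip_width: 50.8
```

>>> step_arm(grip=[0.6,0.6,0.6,0.6], linear=[[0,0,0],[0,0,0],[0,0,0],[0,0,0]], dr=[[0,0,0],[0,0,0],[0,0,0],[0,0,0]], squeeze=25)

```text
t: 7.95
tool_pos: [557.1, -69.2, 51.7]
ee_rot: [0.471, -0.527, 0.527, -0.471]
contact_force: [1.2, -0.3, -0.7]
grip_width: 50.9
```

>>> step_arm(grip=[0.6,0.6,0.6,0.6,0.6], linear=[[0,-0.1,0],[0,-0.1,0],[0,-0.1,0],[0,0,0],[0,0,0]], dr=[[0,0,0],[0,0,0],[0,0,0],[0,0,0],[0,0,0]])

```text
t: 8.57
tool_pos: [556.9, -69.1, 54.6]
ee_rot: [-0.471, 0.527, -0.527, 0.471]
contact_force: [0.1, 0.1, -2.6]
grip_width: 50.7
```

>>> step_arm(grip=[0.6,0.6,0.6], linear=[[0,-0.1,0],[0,-0.08,0],[0,0,0]], dr=[[0,0,0],[0,0,0],[0,0,0]])

```text
t: 8.95
tool_pos: [557.1, -69.2, 56.6]
ee_rot: [0.471, -0.527, 0.527, -0.471]
contact_force: [-0.5, -0.3, -3.5]
grip_width: 50.9
```

>>> step_arm(grip=[0.6,0.6], linear=[[0,-0.03,0],[0,0,0]], dr=[[0,0,0],[0,0,0]])

```text
t: 9.2
tool_pos: [557.0, -69.2, 56.7]
ee_rot: [0.471, -0.527, 0.527, -0.471]
contact_force: [0.8, 0.3, -3.5]
grip_width: 50.6
```

>>> step_arm(grip=[0.6,0.6], linear=[[0,-0.03,0],[0,0,0]], dr=[[0,0,0],[0,0,0]])

```text
t: 9.45
tool_pos: [556.9, -69.2, 56.7]
ee_rot: [-0.471, 0.527, -0.527, 0.471]
contact_force: [1.9, -0.6, -5.8]
grip_width: 50.5
```

>>> step_arm(grip=[0.6,0.6], linear=[[0,-0.04,0],[0,0,0]], dr=[[0,0,0],[0,0,0]])

```text
t: 9.7
tool_pos: [556.9, -69.1, 56.8]
ee_rot: [0.471, -0.527, 0.527, -0.471]
contact_force: [3.8, -0.7, -11.1]
grip_width: 50.8
```

At the pin (5 mm up, about 8 N pull). I ease off a little and turn anticlockwise (-y) in small steps.

>>> step_arm(grip=[0.6,0.6,0.6], linear=[[0,0.02,0],[0,0,0],[0,0,0]], dr=[[0,-2,0],[0,-2,0],[0,0,0]])

```text
t: 10.07
tool_pos: [556.3, -69.1, 56.8]
ee_rot: [-0.49, 0.511, -0.51, 0.489]
contact_force: [0.4, -0.4, -10.3]
grip_width: 50.7
```

>>> step_arm(grip=[0.6,0.6,0.6], linear=[[0,0,0],[0,0,0],[0,0,0]], dr=[[0,-2,0],[0,-2,0],[0,0,0]])

```text
t: 10.45
tool_pos: [556.3, -69.1, 56.8]
ee_rot: [0.508, -0.493, 0.492, -0.507]
contact_force: [-1.8, -0.9, -10.2]
grip_width: 50.9
```

Run:
```python
from h import *
s=status.state(); print(s['tool_pos'],s['contact_force'],s['moment'],R.from_quat(s['ee_rot']).as_matrix()[:,2])
```

```text
[556.2958949  -69.12246398  56.82333167] [ -1.75260434  -0.85668281 -10.20986415] [-0.24484639  0.32457655 -0.0564377 ] [ 0.99958153  0.02887656 -0.00170369]
```

>>> step_arm(grip=[0.6,0.6,0.6], linear=[[0,0,0],[0,0,0],[0,0,0]], dr=[[0,-2,0],[0,-2,0],[0,0,0]])

```text
t: 10.82
tool_pos: [556.6, -69.1, 56.9]
ee_rot: [0.524, -0.475, 0.474, -0.524]
contact_force: [-1.5, -0.9, -10.9]
grip_width: 50.5
```

>>> step_arm(grip=[0.6,0.6,0.6], linear=[[0,0,0],[0,0,0],[0,0,0]], dr=[[0,-2,0],[0,-2,0],[0,0,0]])

```text
t: 11.2
tool_pos: [556.8, -69.0, 57.0]
ee_rot: [0.54, -0.456, 0.456, -0.54]
contact_force: [-1.8, -1.1, -11.8]
grip_width: 50.6
```

>>> step_arm(grip=[0.6,0.6,0.6], linear=[[0,0,0],[0,0,0],[0,0,0]], dr=[[0,-2,0],[0,-2,0],[0,0,0]])

```text
t: 11.58
tool_pos: [557.1, -69.0, 57.4]
ee_rot: [-0.556, 0.437, -0.437, 0.556]
contact_force: [-1.7, 0.2, -10.4]
grip_width: 51.0
```

>>> step_arm(grip=[0.6,0.6,0.6], linear=[[0,0,0],[0,0,0],[0,0,0]], dr=[[0,-2,0],[0,-2,0],[0,0,0]])

```text
t: 11.95
tool_pos: [558.8, -69.7, 59.2]
ee_rot: [-0.57, 0.416, -0.419, 0.571]
contact_force: [-0.4, -1.3, -2.1]
grip_width: 50.5
```

>>> step_arm(grip=[0.6,0.6,0.6], linear=[[0,0,0],[0,0,0],[0,0,0]], dr=[[0,-2,0],[0,-2,0],[0,0,0]])

```text
t: 12.32
tool_pos: [557.4, -69.2, 57.6]
ee_rot: [-0.585, 0.397, -0.397, 0.585]
contact_force: [0.1, 0.3, -3.1]
grip_width: 50.6
```

Run:
```python
from h import *
s=status.state(); print(s['tool_pos'],s['contact_force'],s['moment'],R.from_quat(s['ee_rot']).as_matrix().round(4))
```

```text
[557.40254615 -69.21285962  57.60800752] [ 0.14075977  0.27977564 -3.10672229] [-0.10358373  0.00791936  0.01233623] [[ 3.689e-01  9.000e-04  9.295e-01]
 [-9.295e-01 -2.000e-04  3.689e-01]
 [ 5.000e-04 -1.000e+00  8.000e-04]]
```

At about 24° the pull dropped to the collar's weight, so the slots are found. Now at 28°, near the slot's middle. Lifting carefully.

>>> step_arm(grip=[0.6,0.6,0.6,0.6], linear=[[0,-0.1,0],[0,-0.1,0],[0,-0.1,0],[0,0,0]], dr=[[0,0,0],[0,0,0],[0,0,0],[0,0,0]])

```text
t: 12.82
tool_pos: [557.1, -69.2, 60.4]
ee_rot: [-0.585, 0.397, -0.397, 0.585]
contact_force: [-1.0, 0.7, -2.3]
grip_width: 50.7
```

Run:
```python
from h import *
s=status.state(); print(s['tool_pos'],s['contact_force'],s['moment'])
```

```text
[557.1134479  -69.15768092  60.39680682] [-0.97774777  0.68971111 -2.32336755] [-0.01072972  0.07614093  0.00076156]
```

Free (60.4 is above the 56.7 stop). Continuing upward in steps.

>>> step_arm(grip=[0.6,0.6,0.6,0.6,0.6], linear=[[0,-0.15,0],[0,-0.15,0],[0,-0.15,0],[0,-0.15,0],[0,0,0]], dr=[[0,0,0],[0,0,0],[0,0,0],[0,0,0],[0,0,0]])

```text
t: 13.45
tool_pos: [557.1, -69.2, 66.5]
ee_rot: [-0.585, 0.397, -0.397, 0.585]
contact_force: [0.5, -0.2, -3.1]
grip_width: 50.4
```

>>> step_arm(grip=[0.6,0.6,0.6,0.6,0.6], linear=[[0,-0.15,0],[0,-0.15,0],[0,-0.15,0],[0,-0.15,0],[0,0,0]], dr=[[0,0,0],[0,0,0],[0,0,0],[0,0,0],[0,0,0]])

```text
t: 14.08
tool_pos: [557.2, -69.2, 72.5]
ee_rot: [-0.585, 0.397, -0.397, 0.585]
contact_force: [1.0, -0.2, -3.2]
grip_width: 50.7
```

>>> step_arm(grip=[0.6,0.6,0.6,0.6,0.6,0.6], linear=[[0,-0.2,0],[0,-0.3,0],[0,-0.3,0],[0,-0.3,0],[0,-0.3,0],[0,0,0]], dr=[[0,0,0],[0,0,0],[0,0,0],[0,0,0],[0,0,0],[0,0,0]])

```text
t: 14.82
tool_pos: [557.3, -69.2, 86.7]
ee_rot: [-0.585, 0.397, -0.398, 0.585]
contact_force: [-0.6, -0.3, -2.8]
grip_width: 50.5
```

>>> step_arm(grip=[0.6,0.6,0.6,0.6,0.6,0.6,0.6,0.6,0.6,0.6], linear=[[0,-0.4,0],[0,-0.4,0],[0,-0.5,0],[0,-0.5,0],[0,-0.6,0],[0,-0.6,0],[0,-1,0],[0,-1,0],[0,-1,0],[0,0,0]], dr=[[0,0,0],[0,0,0],[0,0,0],[0,0,0],[0,0,0],[0,0,0],[0,0,0],[0,0,0],[0,0,0],[0,0,0]])

```text
t: 16.08
tool_pos: [557.9, -69.4, 147.8]
ee_rot: [-0.585, 0.396, -0.398, 0.585]
contact_force: [0.3, 0.2, -3.8]
grip_width: 50.6
```

Run:
```python
from h import *
s=status.state(); print(s['tool_pos'],s['contact_force'],s['joint_positions'])
a,d=snap('side','s5.png'); b,e=snap('scene','c5.png')
cv2.imwrite('pics/s5c.png',np.hstack([cv2.resize(a[180:340,300:460,::-1],(390,390)),cv2.resize(b[200:330,190:320,::-1],(390,390))]))
# tray corner fit
for n in('scene','side'):
    d=np.load(f'pics/{n}1.png.npy');P=pts(n,d,np.ones_like(d,bool))
    P=P[(abs(P[:,0]-492)<105)&(abs(P[:,1]-273)<105)&(P[:,2]>17)&(P[:,2]<27)]
    r=cv2.minAreaRect(P[:,:2].astype(np.float32)); print(n,r,len(P))
print(plan([492,273,150]))
```

```text
[557.87510644 -69.35995589 147.8101996 ] [ 0.33363495  0.15626468 -3.83404044] [-2.19174552e-01 -1.94447050e-02  1.91451984e+00 -1.89390225e-05
  1.24388215e+00 -5.96616079e-01]
scene ((491.5521240234375, 274.1863708496094), (171.9437713623047, 172.6806640625), 0.3545711636543274) 563
side ((492.1957702636719, 273.54345703125), (175.01699829101562, 172.63055419921875), 89.63243103027344) 507
[-34.20164983  -0.37134503   6.56888181]
```

View pics/s5c.png

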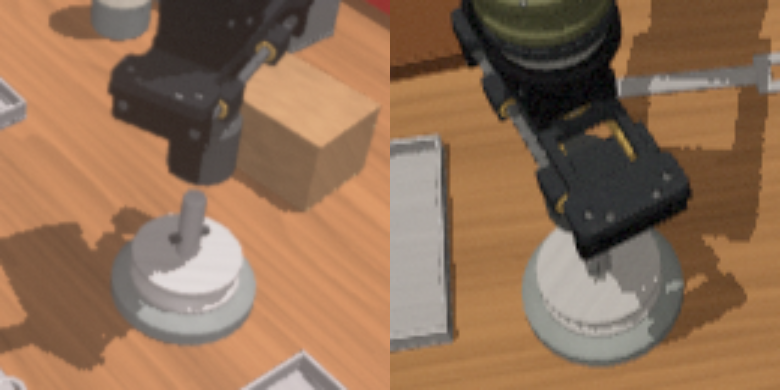

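The collar is off; the spindle and its cross pin show bare in both crops. Carrying it to the tray centre (492,273.8).

>>> step_arm(grip=[0.6,0.6,0.6,0.6,0.6,0.6,0.6,0.6,0.6,0.6], linear=[[-1.5,0,0.3],[-3,0,0.6],[-4,0,0.8],[-4,0,0.8],[-4,0,0.8],[-4,0,0.8],[-4,0,0.8],[-4,0,0.7],[-3.7,0,0.6],[-2,0,0.4]], dr=[[0,0,0],[0,0,0],[0,0,0],[0,0,0],[0,0,0],[0,0,0],[0,0,0],[0,0,0],[0,0,0],[0,0,0]])

```text
t: 17.42
tool_pos: [491.0, 275.0, 145.7]
ee_rot: [0.586, -0.397, 0.396, -0.585]
contact_force: [-0.1, 0.1, -2.4]
grip_width: 50.5
```

>>> step_arm(grip=[0.6,0.6,0.6,0.6,0.6,0.6,0.6], linear=[[0,0,0],[0,2,0],[0,3,0],[0,3,0],[0,2,0],[0,0,0],[0,0,0]], dr=[[0,0,0],[0,0,0],[0,0,0],[0,0,0],[0,0,0],[0,0,0],[0,0,0]])

```text
t: 18.3
tool_pos: [493.2, 273.1, 47.1]
ee_rot: [-0.584, 0.397, -0.398, 0.585]
contact_force: [0.0, 0.4, -3.2]
grip_width: 50.6
```

Run:
```python
from h import *
s=status.state(); print(s['tool_pos'],s['contact_force'],plan([492,273.8,14]))
a,d=snap('side','s6.png'); b,e=snap('scene','c6.png')
cv2.imwrite('pics/s6c.png',np.hstack([cv2.resize(a[120:280,190:350,::-1],(390,390)),cv2.resize(b[170:310,330:470,::-1],(390,390))]))
```

```text
[493.22843545 273.14769524  47.1264383 ] [ 0.0279925   0.40263477 -3.17809096] [-0.10588981  3.3124924  -0.09558327]
```

View pics/s6c.png

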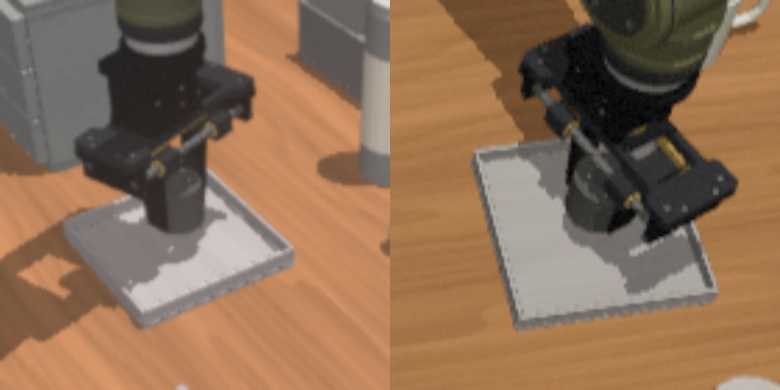

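Above the middle of the empty tray, everything clear. Lowering, then feeling for the floor.

>>> step_arm(grip=[0.6,0.6,0.6,0.6,0.6,0.6], linear=[[0,1,0],[0,1,0],[0,0.8,0],[0,0.4,0],[0,0.1,0],[0,0,0]], dr=[[0,0,0],[0,0,0],[0,0,0],[0,0,0],[0,0,0],[0,0,0]])

```text
t: 19.15
tool_pos: [492.5, 273.2, 13.4]
ee_rot: [-0.585, 0.397, -0.397, 0.585]
contact_force: [-0.1, -0.1, -2.6]
grip_width: 51.0
```

>>> step_arm(grip=[0.6,0.6,0.6], linear=[[0,0.1,0],[0,0.05,0],[0,0,0]], dr=[[0,0,0],[0,0,0],[0,0,0]])

```text
t: 19.52
tool_pos: [492.3, 273.1, 11.8]
ee_rot: [-0.585, 0.397, -0.397, 0.585]
contact_force: [-0.8, -0.1, -3.1]
grip_width: 50.6
```

>>> step_arm(grip=[0.6,0.6,0.6], linear=[[0,0.04,0],[0,0.03,0],[0,0,0]], dr=[[0,0,0],[0,0,0],[0,0,0]])

```text
t: 19.9
tool_pos: [492.3, 273.1, 11.0]
ee_rot: [0.585, -0.397, 0.397, -0.585]
contact_force: [0.2, 0.1, -2.7]
grip_width: 50.5
```

>>> step_arm(grip=[0.6,0.6], linear=[[0,0.03,0],[0,0,0]], dr=[[0,0,0],[0,0,0]])

```text
t: 20.15
tool_pos: [492.3, 273.1, 10.7]
ee_rot: [0.585, -0.397, 0.397, -0.585]
contact_force: [-0.5, 0.7, -2.6]
grip_width: 50.7
```

>>> step_arm(grip=[0.6,0.6], linear=[[0,0.03,0],[0,0,0]], dr=[[0,0,0],[0,0,0]])

```text
t: 20.4
tool_pos: [492.3, 273.1, 10.7]
ee_rot: [0.585, -0.397, 0.397, -0.585]
contact_force: [-1.8, -1.5, -0.5]
grip_width: 50.5
```

>>> step_arm(grip=[0.6,0.6], linear=[[0,0.03,0],[0,0,0]], dr=[[0,0,0],[0,0,0]])

```text
t: 20.65
tool_pos: [492.4, 273.1, 10.7]
ee_rot: [0.585, -0.397, 0.397, -0.585]
contact_force: [-2.3, -1.6, 4.2]
grip_width: 50.6
```

The floor bears the collar (force went from -2.7 to +4 N). Releasing gently.

>>> step_arm(grip=[0.6,0.6,0.45,0.43,0.41,0.39,0.36,0.33,0.3], linear=[[0,0,0],[0,0,0],[0,0,0],[0,0,0],[0,0,0],[0,0,0],[0,0,0],[0,0,0],[0,0,0]], dr=[[0,0,0],[0,0,0],[0,0,0],[0,0,0],[0,0,0],[0,0,0],[0,0,0],[0,0,0],[0,0,0]], squeeze=5)

```text
t: 21.78
tool_pos: [492.3, 273.1, 10.2]
ee_rot: [-0.585, 0.397, -0.397, 0.585]
contact_force: [0.3, 0.5, -0.1]
grip_width: 65.6
```

Run:
```python
from h import *
s=status.state(); print(s['tool_pos'],s['contact_force'],s['grip_width'])
a,_=snap('wrist','w7.png')
cv2.imwrite('pics/w7c.png',cv2.resize(a[200:420,210:450,::-1],None,fx=2.7,fy=2.7))
```

```text
[492.34702946 273.10208957  10.16268116] [ 0.26649679  0.47412341 -0.11091642] 65.60900718967763
```

View pics/w7c.png

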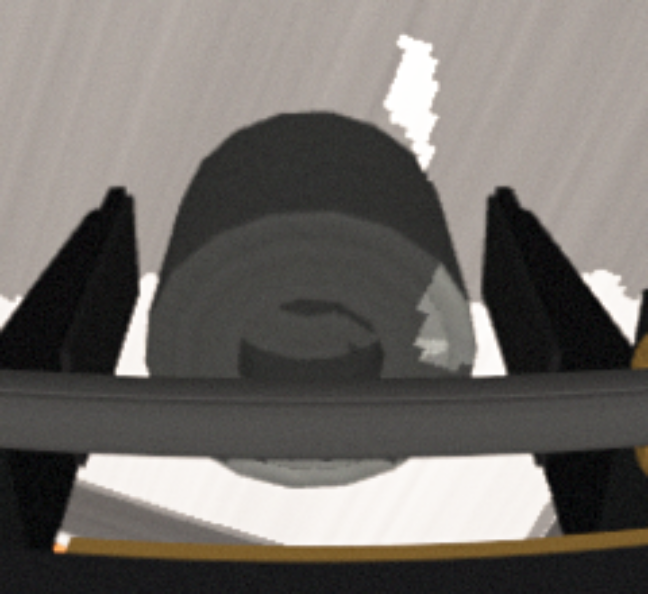

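The collar stands free between the open fingers. Retreating upward.

>>> step_arm(grip=[0.25,0.25,0.25,0.2,0.1,0,0,0,0], linear=[[0,0,0],[0,-0.5,0],[0,-1,0],[0,-2,0],[0,-4,0],[0,-4,0],[0,-4,0],[0,-2,0],[0,0,0]], dr=[[0,0,0],[0,0,0],[0,0,0],[0,0,0],[0,0,0],[0,0,0],[0,0,0],[0,0,0],[0,0,0]])

```text
t: 22.95
tool_pos: [493.3, 273.5, 187.5]
ee_rot: [-0.584, 0.397, -0.398, 0.586]
contact_force: [-0.4, 0.1, -0.8]
grip_width: 95.1
```

Run:
```python
from h import *
s=status.state(); print(s['t'],s['tool_pos'],s['contact_force'])
a,d=snap('side','s8.png'); b,e=snap('scene','c8.png')
P=pts('side',d,np.ones_like(d,bool)); Q=P[(np.hypot(P[:,0]-492,P[:,1]-273)<24)&(P[:,2]>40)&(P[:,2]<60)]
print('top',np.percentile(Q[:,2],[5,50,95]),len(Q),Q.mean(0))
q=Q[abs(Q[:,2]-50)<4]; A=np.c_[q[:,:2]-[492,273],np.ones(len(q))]; print('slope',np.linalg.lstsq(A,q[:,2],rcond=None)[0])
P=P[(abs(P[:,0]-492)<75)&(abs(P[:,1]-273)<75)&(P[:,2]>12)&(P[:,2]<46)];print('side wall',P.min(0),P.max(0))
cv2.imwrite('pics/s8c.png',np.hstack([cv2.resize(a[100:300,150:350,::-1],(390,390)),cv2.resize(b[170:310,330:470,::-1],(390,390))]))
```

```text
22.95 [493.3213045  273.53794343 187.50809396] [-0.39633811  0.06320145 -0.83054749]
top [43.24884765 48.91959425 51.17608762] 180 [492.11456357 274.04890406  48.47207237]
slope [ 9.85702357e-03 -1.22634604e-02  4.92137707e+01]
side wall [466.15091588 244.06620578  12.03820162] [513.28363075 297.15193571  45.97554874]
```

View pics/s8c.png

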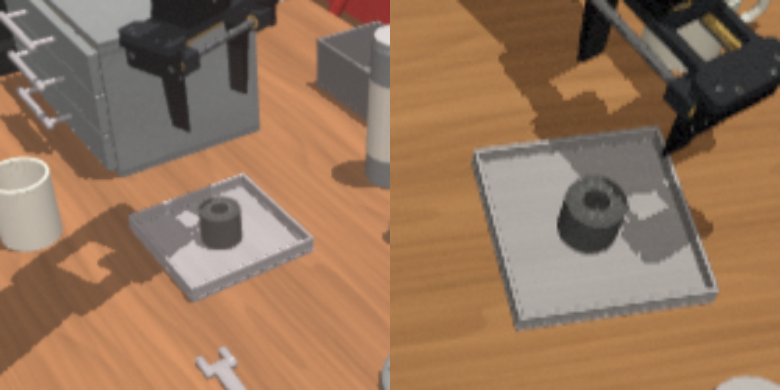

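View pics/c8.png

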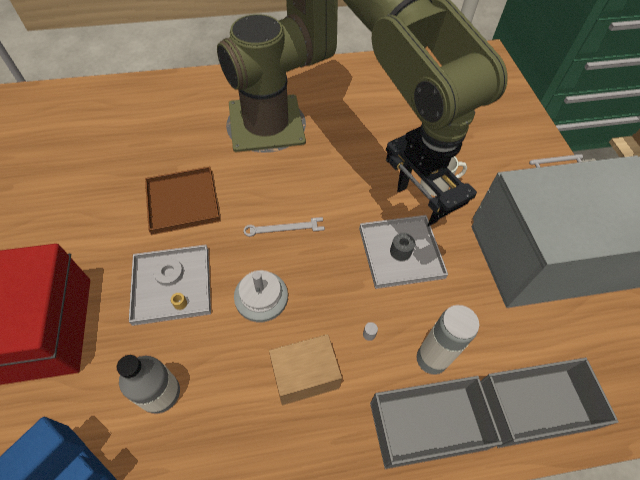

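The collar stands upright in the middle of the empty tray (scene 402,246), level top at about 49–50 mm. Everything else is where it was, and the arm is clear.

```bash
python3 -c "
from bench import robot; print(robot.job_done())"
```

```text
the job is handed in; nothing more can be done
None
```

The collar is off the spindle and standing flat, the same way up, in the middle of the empty steel tray. The job was handed in at about 23 s of the 72 s allowed.

- **Unlocking:** I gripped the collar with 25 N, raised it 5 mm to the pin and turned it anticlockwise 28°. The pin found the slots at about 24°.
- **Force on the spindle and pin:** the force sensor never read above 12 N. That reading includes about 3 N of collar weight, so the pin saw roughly 9 N against the 30 N limit. I only had a reading at the end of each call, so brief peaks between them are not recorded.
- **Slide off and set down:** the collar slid up freely, with only its own weight showing. I lowered it until the tray floor carried it, about 4 N of contact, then opened the fingers slowly.
- **Last checks:** the collar stands at about (492, 274) mm, with its top level to within about 1°. The top measures 49 mm where 50 mm is expected, which is within the 2 mm calibration. The spindle is bare, the other things look unmoved in the scene picture, and the arm is clear with no contact force.
- **Disagreements:** the cameras differed by 1–2 mm on where the spindle axis is. The gripper read 50.6 mm on the 52 mm collar. Neither affected the job.

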